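Set the telescopic work rest to its middle hole

ROBOT

A 6-joint arm with a two-finger parallel gripper is mounted at the origin on a cart in front of the work surface, level with it; the furniture and walls round the work are solid. World frame = base frame: x ahead of the robot, y to its left, z up, the work surface at z = 0. Lengths are in m, angles in rad, forces in N, time in s.
With the tool pointing down it reaches from about 0.375 to 0.975 m from the base axis. Payload 3.8 kg.
Tool frame: the origin (TCP) lies midway between the tips of the shut fingers; the grasp point (between the pads) lies 19 mm behind it; z points along the fingers, y is the line along which they close (so a half turn about z gives the same grasp; the last joint's range is limited). The gripper opens to 88 mm and grips with 3 to 60 N. Pads are 18 mm wide; open, the fingers measure 123 mm over their backs; the gripper's body (75 mm by 187 mm) begins 45 mm behind the grasp point.
Start: joints at [1.241, 0.264, 1.604, -0, 1.274, -0.037], TCP at [0.195, 0.646, 0.239] pointing down, gripper open.
Joint ranges: [-2.63, 2.63], [-0.94, 2.18], [0.31, 2.57], [-1.31, 4.45], [0, 2.66], [-2.55, 2.55]. Speed limits (rad/s): [2.57, 2.57, 3.14, 3.14, 3.14, 3.14].

INTERFACE

Orientations are given as a rotation vector (axis times angle).
In Python, from cell import manip, inverse_kinematics, cams, order gives the robot as it stands. Calls block until the motion is done:
- manip.move_pose(position, orientation): joint-space move of the TCP to a pose.
- manip.move_linear(position, rate=0.15, rot=None): straight line of the TCP; rot=None keeps the orientation; rate is the mean speed in m/s.
- manip.set_joints(angles): joint-space move.
- manip.set_gripper(opening, force=None): finger opening in m; force is the grip in N (None keeps the last); returns when the fingers have stopped.
- manip.dwell(seconds).
- inverse_kinematics(position, orientation): joint angles nearest the present ones, or None.
- manip.state(): the state.
- cams.capture(name): name is "scene" or "top" or "wrist"; returns a dict with "image" (420x560x3 uint8, blue, green, red), "z_map" (420x560 float32, m along the optical axis (not along the pixel's ray), 0 where there is no reading), "intrinsics" (3x3 intrinsics, pixels), "position" and "orientation" of the camera in the world; the wrist camera has in their place "T_tool_cam" (4x4, takes a point from camera to tool coordinates, whose origin is the TCP and whose axes are the flange's). Camera axes: x right, y down, z forward; pixel columns grow to the right and rows downward; lengths in m; the calibration is good to about 2 mm. A picture is of the moment at which its call begins: read the wrist's pose just before it.
A pose or a line that the arm cannot do raises manip.IKError and nothing moves.
- order.close_job(): hands the job in; it is judged then, once.
The state is a dict: "clock": time; "joint_pos": joint angles; "joint_velocities": joint speeds; "tau": joint torques, N m; "tool_pos": TCP position; "tcp_rot": TCP orientation; "contact_force": force on the tool from outside, world axes, zero at the start; "moment": the same for the moment, N m; "gripper_width": finger opening in m; "grasp_force": force on a finger pad.
Only numpy, scipy, OpenCV 4.12 (cv2) and the standard library are available. Lean on these libraries where they do the work, as an engineer would, in place of code of your own. Each camera call takes 0.05 s, during which the arm holds its last target. There are 200 camera calls.

TASK

Set the telescopic work rest on the bench to the middle one of its three holes: turn its cradle bar and draw it up until the sprung button pops right out through that hole, easing off as soon as it catches so that the button is not strained. Then let go of the bar, press down from above on the rubber strip along its top with about 10 N, more than any instrument weighs, to prove that it carries, and leave it free. Do not disturb the hex key and the loupe beside the stand.

Things in the scene. Friction and masses are not known exactly. Their poses are not given: they have to be found in the camera images.
- stand: Fixed grey cast foot, 120 x 100 mm, 14 mm thick, with a round clamp boss 42 mm high that holds the outer tube. Origin: centre of its underside, on the upright axis of the tubes; z up. The tube's row of holes faces the stand's own -x, nominally.
- tube_top (a point): Fixed on the stand: tubes' axis, 144 mm above the bench, nominal top of the outer steel tube (40 mm wide, black collar). Its three 11.5 mm holes stand 26 mm apart, one above the other. The tube was clamped by eye: all its holes together may lie up to 6 mm higher or lower and 0.25 rad to either side of the nominal values; this is not measured.
- post (a joint): Height of the inner post (31 mm tube) in the outer tube, m, 0 lowest to 0.078, up positive. Button level with the low, middle, top hole at nominally 0.016, 0.042, 0.068 (+-0.006), +-1.25 mm of play once in. Weighs 0.16 to 0.24 kg, slides with about 3 N of friction, stays where left. Starts at 0.002 to 0.028, button pressed in behind the wall.
- post_turn (a joint): Turn of the post about its upright axis, rad, anticlockwise from above positive; the button faces the row of holes at nominally 0 (+-0.25), with +-0.07 of play once it is in a hole. Range -1.45 to 1.45; starts at 0.8 to 1.3; turns easily (0.03 N m).
- bar (a point): Centre of the dark steel cradle bar on the post: 14 mm thick along its own x, 84 mm long along its y, 16 mm high, a lip 6 mm high and 7 mm long on each end. Below it 23 mm of free 13 mm stem, then the post's 37 mm black cap. Its x points away from the button, z up; lifts and turns with the post, 187 mm above the bench at post height 0.
- bar_pad: Black rubber strip let in along the top of the cradle bar, where an instrument would lie: 10 x 66 mm and 3 mm thick, between the bar's end lips. Origin: centre of its underside, 8 mm above the bar's centre; its top is 11 mm above the bar's centre. Axes as the bar's.
- button: Steel pin, 9 mm thick with a bevelled nose, sprung (3 N out, 6 N in), hidden behind the tube's wall till it pops. Origin: on the post's axis 137 mm below the bar's centre when fully out (nose 4 mm proud of the tube); shifts along the bar's +x as it is pressed in, 8 mm on the wall. Out in a hole, sliding or turning cannot push it back, only strain it: damaged above 35 N.
- hex_key: Loose dark hex key, 78 x 31 x 6 mm, lying on the bench about 95 mm to the +y side of the stand; origin at the centre of its underside. To be left alone.
- loupe: Loose black eye loupe, 39 mm in diameter and 40 mm high, standing on the bench about 100 mm to the -y side of the stand; origin at the centre of its underside. To be left alone.

How it is judged:
On the way, in this order (a step that is already met when the one before it is completed fails the run):
1. the button has popped fully out through the middle hole (x of button in the frame of bar below 0.0015 m and value of joint post between 0.033 and 0.051 m), for 0.1 s.
2. the fingers press on the rubber strip on top of the bar with more than 6 N while the button stays out in the middle hole (all of step 1 and contact force between the fingers and bar_pad above 6 N), for 0.1 s.
At the end, for the whole second after the job is handed in: The post is at rest with its button fully out (within 1.5 mm) through the middle hole (post height 0.033 to 0.051) (all of step 1 and velocity of joint post below 0.01 m/s); the robot touches nothing.
It fails at once if the button is strained with more than 35 N (contact force between button and anything else above 35 N).
It fails at once if the hex key is moved by more than 20 mm (distance of hex_key from where it was at the start of the episode above 0.02 m).
It fails at once if the loupe is moved by more than 20 mm (distance of loupe from where it was at the start of the episode above 0.02 m).
It also fails if it takes over 72 s, if anything falls off the work surface, if the arm or the gripper's body presses on something with over 40 N, if the wrist force passes 120 N, or if a joint passes its speed limit or range.

## Working session

There is one attempt and no reset: what is moved stays moved. The work goes in short steps, each a Python script; the robot and the scene stay as the last script left them, time stands still between calls to the robot, and variables do not carry over. Pictures are saved under pics/ and viewed, at most 10 in all, crops included, and the job is handed in when it is done.

```bash
ls; mkdir -p pics; python3 - <<'E'
from cell import manip,cams
import cv2,numpy as np
s=manip.state();print({k:np.round(v,3) for k,v in s.items()})
ims=[]
for n in("scene","top"):
    c=cams.capture(n);np.savez(f'/tmp/{n}.npz',**c);cv2.imwrite(f'pics/{n}0.png',c['image']);print(n,c['intrinsics'],c['position'],c['orientation'])
E
```

```text
pics
{'clock': np.float64(0.0), 'joint_pos': array([ 1.241,  0.265,  1.605, -0.   ,  1.274, -0.037]), 'joint_velocities': array([-0.001,  0.002,  0.   ,  0.   , -0.003,  0.002]), 'tau': array([-1.0000e-03, -5.0211e+01, -3.5688e+01,  7.3000e-02,  2.9000e-02,
       -0.0000e+00]), 'tool_pos': array([0.195, 0.646, 0.237]), 'tcp_rot': array([-4.580e-01, -3.108e+00,  3.000e-03]), 'contact_force': array([ 0.511, -0.895,  0.749]), 'moment': array([ 0.015,  0.058, -0.014]), 'grasp_force': np.float64(0.0), 'gripper_width': np.float64(0.088)}
scene [[529.46139889   0.         277.77137947]
 [  0.         529.46139889 209.77482968]
 [  0.           0.           1.        ]] [-0.01179184  0.31356169  0.61262308] [-1.17208213  2.10350537 -1.14449067]
top [[436.2695263    0.         281.90620962]
 [  0.         436.2695263  210.03883996]
 [  0.           0.           1.        ]] [ 0.58865062 -0.07911962  0.9805629 ] [-2.17466048  2.2217246  -0.04668829]
```

View pics/scene0.png

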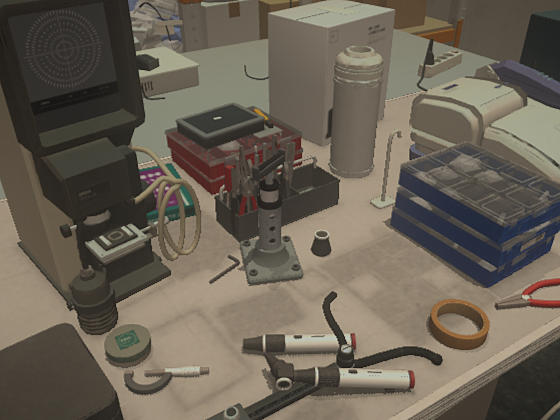

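View pics/top0.png

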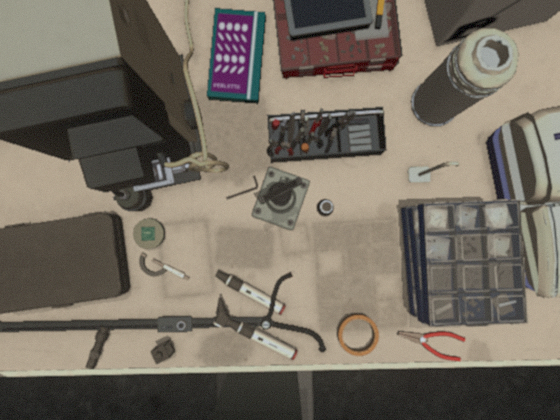

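The scene view shows the stand foot at about (270,258), the bar at (268,160), the hex key at (225,268) and the loupe at (320,243). In the top view the foot is at (281,197), the bar at about (284,188), the key at (243,188) and the loupe at (325,207). A tool tray stands behind.

```bash
cat > h.py <<'E'
import numpy as np,cv2
from scipy.spatial.transform import Rotation as R
def cloud(c,T=None):
    K=c['intrinsics'];z=c['z_map'];v,u=np.indices(z.shape)
    P=np.stack([(u-K[0,2])/K[0,0]*z,(v-K[1,2])/K[1,1]*z,z],-1)
    if T is None: return P@R.from_rotvec(c['orientation']).as_matrix().T+c['position']
    return P@T[:3,:3].T+T[:3,3]
E
python3 - <<'E'
from h import *
for n in('top','scene'):
    c=dict(np.load(f'/tmp/{n}.npz'));P=cloud(c);ok=c['z_map']>0
    u0,v0=(281,197) if n=='top' else (270,258)
    print(n,'foot',P[v0+18,u0-18] if n=='top' else P[258,255], 'bench',np.median(P[230:250,230:260,2]))
    x,y,z=P[...,0],P[...,1],P[...,2]
    if n=='top': C=np.array([P[197,281,0],P[197,281,1]])
    near=ok&(np.hypot(x-C[0],y-C[1])<.12)
    m=near&(z>.008)&(z<.02); k=cv2.morphologyEx(m.astype(np.uint8),cv2.MORPH_OPEN,np.ones((3,3)))
    q=P[(k>0)&(np.hypot(x-C[0],y-C[1])<.085)][:,:2].astype(np.float32)
    if len(q)>5: print('foot rect',cv2.minAreaRect(q*1000),np.median(P[k>0][:,2]))
    for lo in np.arange(.02,.26,.02):
        q=P[near&(np.hypot(x-C[0],y-C[1])<.07)&(z>=lo)&(z<lo+.02)]
        if len(q): print(round(lo,2),len(q),q.mean(0).round(3))
    b=near&(np.hypot(x-C[0],y-C[1])<.07)&(z>.178)
    q=P[b];
    if len(q)>5: print('bar rect',cv2.minAreaRect((q[:,:2]*1000).astype(np.float32)),np.percentile(q[:,2],[5,50,95]))
    # obstacles
    m2=ok&(abs(x-C[0])<.3)&(abs(y-C[1])<.3)&(z>.05)
    if n=='top':
        for ax in np.arange(-.3,.3,.05): print(''.join('%4d'%(1000*z[(abs(x-C[0]+ax+.0)<.025)&(abs(y-C[1]+ay)<.025)&ok].max(initial=0)) for ay in np.arange(-.3,.31,.05)))
E
```

```text
top foot [ 0.62122609 -0.03584713  0.01387508] bench 0.00023187995569751152
foot rect ((657.593994140625, -74.03751373291016), (99.788330078125, 119.62638092041016), 69.10421752929688) 0.014244443574807253
0.02 160 [ 0.653 -0.079  0.028]
0.04 133 [ 0.653 -0.079  0.043]
0.06 5 [ 0.64  -0.074  0.068]
0.08 2 [ 0.639 -0.074  0.082]
0.12 62 [ 0.648 -0.074  0.138]
0.14 22 [ 0.647 -0.082  0.141]
0.16 146 [ 0.655 -0.076  0.169]
0.18 12 [ 0.646 -0.066  0.196]
0.2 381 [ 0.657 -0.075  0.21 ]
bar rect ((657.7553100585938, -74.51472473144531), (14.114941596984863, 83.01191711425781), 25.733247756958008) [0.20436723 0.21012264 0.21664094]
   0   0 363  34  34  34  90  91  91  92  94  93   5
   0   0 454 189  34  34  91  91  65  63   5   5 290
 476 477 476 205   5  63  65 125  92  92  94   6 291
 481 482 485 206   5  64 171 170 180 149  94   5 272
 486 485 485 476   6  87 157 176 114  65  66   5   5
 485 483 270 203 179  22 209 218   5   5   5   5 172
 273 269   5   5   9 218 213 218  42   5   5 135 141
  28  27   7   5   7  20  22  18  42   4   5 138 143
  28  27   5   4   5   4   5   4   5   4   5  94 142
  15  16  14  25  29   5  44   5   5   5   4  95 142
   5   5   6  43  28  42  43   5   5   5   4  47 143
  20  34  36  49  45  46  43   8  26  27  27   5 143
scene foot [ 0.65927699 -0.04755333  0.0193771 ] bench 0.01386118871168257
foot rect ((647.5316772460938, -93.361572265625), (136.87632751464844, 118.28650665283203), 69.20626831054688) 0.01467739150770897
0.02 404 [ 0.639 -0.067  0.028]
0.04 348 [ 0.645 -0.07   0.047]
0.06 193 [ 0.644 -0.069  0.07 ]
0.08 214 [ 0.644 -0.07   0.09 ]
0.1 222 [ 0.644 -0.07   0.11 ]
0.12 276 [ 0.644 -0.069  0.132]
0.14 224 [ 0.647 -0.072  0.148]
0.16 245 [ 0.651 -0.074  0.169]
0.18 146 [ 0.649 -0.071  0.194]
0.2 413 [ 0.652 -0.074  0.209]
bar rect ((655.1908569335938, -76.51162719726562), (15.741010665893555, 85.77053833007812), 24.452131271362305) [0.1852374  0.20656241 0.21536853]
```

```bash
python3 - <<'E'
from h import *
c=dict(np.load('/tmp/scene.npz'))
cr=c['image'][140:290,220:320];cv2.imwrite('pics/crop.png',cv2.resize(cv2.convertScaleAbs(cr,alpha=1.6),None,fx=4,fy=4,interpolation=cv2.INTER_CUBIC))
E
python3 - <<'E'
from h import *
from cell import inverse_kinematics as ik
def rot(a): 
    y=np.array([np.cos(a),np.sin(a),0]);z=np.array([0,0,-1.]);return R.from_matrix(np.c_[np.cross(y,z),y,z]).as_rotvec()
for a in(.448,.448+np.pi,-.365,-.365+np.pi,-.7,-.7+np.pi):
    for z in(.18,.35):print(a,z,ik([.6575,-.0745,z],rot(a)))
print(ik([.45,-.05,.35],rot(.448)),ik([.14,.45,.35],rot(1.2)))
E
```

```text
0.448 0.18 [-0.1504656   0.27920136  1.69528545  0.          1.16710584 -0.5984656 ]
0.448 0.35 [-0.1504656   0.19390367  1.48757316  0.          1.46011582 -0.5984656 ]
3.589592653589793 0.18 [-1.50465597e-01  2.79201362e-01  1.69528545e+00 -4.44089210e-16
  1.16710584e+00  2.54312706e+00]
3.589592653589793 0.35 [-1.50465597e-01  1.93903673e-01  1.48757316e+00 -4.44089210e-16
  1.46011582e+00  2.54312706e+00]
-0.365 0.18 [-1.50465597e-01  2.79201362e-01  1.69528545e+00 -4.44089210e-16
  1.16710584e+00  2.14534403e-01]
-0.365 0.35 [-1.50465597e-01  1.93903673e-01  1.48757316e+00 -4.44089210e-16
  1.46011582e+00  2.14534403e-01]
2.776592653589793 0.18 None
2.776592653589793 0.35 None
-0.7 0.18 [-1.50465597e-01  2.79201362e-01  1.69528545e+00 -8.88178420e-16
  1.16710584e+00  5.49534403e-01]
-0.7 0.35 [-1.50465597e-01  1.93903673e-01  1.48757316e+00 -8.88178420e-16
  1.46011582e+00  5.49534403e-01]
2.441592653589793 0.18 None
2.441592653589793 0.35 None
[-0.16567988 -0.21808974  1.89506552  0.          1.46461687 -0.61367988] [ 1.21631726 -0.18030259  1.86408223  0.          1.45781301  0.01631726]
```

View pics/crop.png

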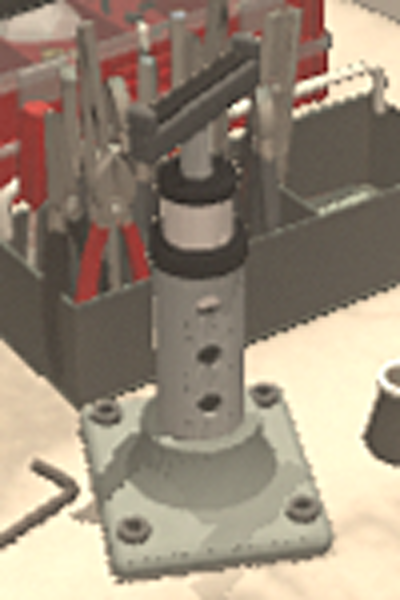

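The crop shows the three holes at crop (208,305), (209,355) and (209,402), which is full-image (272.0,216.2), (272.2,228.7) and (272.2,240.5). The tube's edges are at about crop x 158 and 243. I'll cast rays onto the 20 mm cylinder, refining the centroids.

```bash
cat >> h.py <<'E'
AX=np.array([.6575,-.0745])
def rot(a):
    y=np.array([np.cos(a),np.sin(a),0]);z=np.array([0,0,-1.]);return R.from_matrix(np.c_[np.cross(y,z),y,z]).as_rotvec()
def ray_cyl(c,u,v,ax,r=.02):
    K=c['intrinsics'];M=R.from_rotvec(c['orientation']).as_matrix()
    d=M@[(u-K[0,2])/K[0,0],(v-K[1,2])/K[1,1],1];o=c['position'];e=o[:2]-ax
    A=d[:2]@d[:2];B=e@d[:2];D=B*B-A*(e@e-r*r)
    t=(-B-np.sqrt(max(D,0)))/A;return o+t*d
E
python3 - <<'E'
from h import *
c=dict(np.load('/tmp/scene.npz'))
K=c['intrinsics'];M=R.from_rotvec(c['orientation']).as_matrix()
for z in(.05,.09,.13):
    p=M.T@(np.r_[AX,z]-c['position']);print('axis px',K[0,0]*p[:2]/p[2]+K[:2,2])
px=[(272,216.2),(272.2,228.7),(272.2,240.5)]
for sh in(0,):
  for u,v in px:
    p=ray_cyl(c,u,v,AX);print(p,'turn',np.arctan2(*(AX-p[:2])[::-1])+.365)
# foot centre in scene & depth-based check of tube surface
P=cloud(c)
for u,v in[(262,228),(268,222),(272,223),(276,222),(280,228)]:print(P[v,u],np.hypot(*(P[v,u,:2]-AX)))
# fit circle centre with r=20mm to tube surface points
q=P[215:243,258:284].reshape(-1,3);q=q[(q[:,2]>.06)&(q[:,2]<.13)&(np.hypot(*(q[:,:2]-AX).T)<.03)]
from scipy.optimize import least_squares
print(len(q),least_squares(lambda a:np.hypot(*(q[:,:2]-a).T)-.02,AX,loss='soft_l1',f_scale=.001).x)
E
```

```text
axis px [268.01970153 240.19038324]
axis px [267.6883144  221.80979009]
axis px [267.34119413 202.55654836]
[ 0.63769274 -0.07173009  0.11391463] turn 0.2260577369523731
[ 0.6376819  -0.07180876  0.08789318] turn 0.23002865094022487
[ 0.63772194 -0.07152872  0.06267976] turn 0.21588410249347165
[ 0.64993395 -0.05843817  0.08707677] 0.017754650916548948
[ 0.64286626 -0.06662973  0.10081086] 0.016615875155614607
[ 0.63867791 -0.07214227  0.099155  ] 0.018969181287769827
[ 0.63500152 -0.07800157  0.10124707] 0.022769338775039092
[ 0.64110818 -0.0898435   0.08073583] 0.022452496570049916
572 [ 0.6576503  -0.07754147]
```

```bash
python3 - <<'E'
from h import *
from cell import manip,cams
manip.move_pose([.14,.45,.35],rot(1.2))
manip.move_pose([.45,-.05,.35],rot(.448))
manip.move_linear([*AX,.33],rate=.2)
manip.dwell(.3)
s=manip.state();c=cams.capture('wrist')
T=np.eye(4);T[:3,:3]=R.from_rotvec(s['tcp_rot']).as_matrix();T[:3,3]=s['tool_pos'];T=T@c['T_tool_cam']
np.savez('/tmp/w.npz',T=T,**c);cv2.imwrite('pics/w0.png',c['image'])
P=cloud(c,T);ok=c['z_map']>0
print('t',s['clock'],s['contact_force'],s['moment'],s['tool_pos'],'cam',T[:3,3],T[:3,2])
m=ok&(P[...,2]>.188)&(P[...,2]<.24)&(np.hypot(P[...,0]-AX[0],P[...,1]-AX[1])<.07)
q=P[m];print(len(q));print('bar',cv2.minAreaRect((q[:,:2]*1000).astype(np.float32)),np.percentile(q[:,2],[5,25,50,75,95,99]))
print(m.sum(),np.argwhere(m).min(0),np.argwhere(m).max(0))
E
```

```text
t 4.6333 [-0.1108868  -0.49466886  0.45176751] [-0.00791173  0.06435078  0.02919173] [ 0.65710987 -0.07447139  0.33059899] cam [ 6.21405892e-01 -1.46053584e-04  4.76595952e-01] [ 0.1366368  -0.2800167  -0.95022157]
1975
bar ((657.5548095703125, -75.27926635742188), (13.943267822265625, 83.8584213256836), 25.835174560546875) [0.20519343 0.20820782 0.21043371 0.21131032 0.21630856 0.21707336]
1975 [150 271] [260 290]
```

View pics/w0.png

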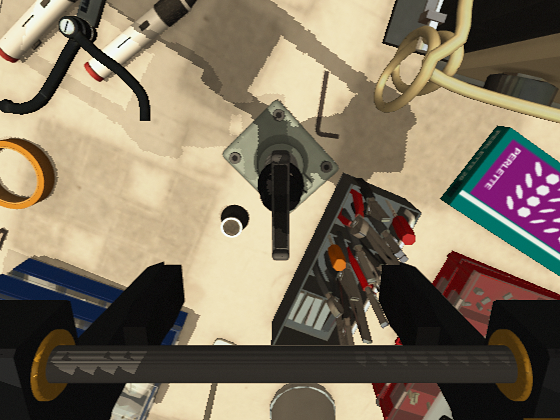

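The wrist view shows the bar at about (281,205), with the loupe at (233,220) and the hex key at (328,110) well clear. The bar's centre is (0.6575,-0.0752), its yaw 25.8° and its height about 0.201, which agrees with the top view. Next I'll grip it and lift it between the holes before turning.

```bash
python3 - <<'E'
from h import *
from cell import manip
a=np.deg2rad(25.8);C=np.array([.6575,-.0750])
def pr(t):
    s=manip.state();print(t,round(s['clock'],2),'p',s['tool_pos'].round(4),'F',np.round(s['contact_force'],2),'M',np.round(s['moment'],3),'w',round(s['gripper_width'],4),'g',round(float(s['grasp_force']),1));return s
manip.move_linear([*C,.182],rate=.12,rot=rot(a));pr('down')
manip.set_gripper(0.0,force=18);manip.dwell(.2);pr('grip')
for z in(.184,.19,.197):
    manip.move_linear([*C,z],rate=.04);manip.dwell(.1);pr('lift')
E
```

```text
down 6.07 p [ 0.6583 -0.0751  0.1833] F [ 0.5  -0.75  0.47] M [-0.014  0.022  0.019] w 0.0878 g 0.0
grip 7.38 p [ 0.6568 -0.0753  0.1818] F [-4.38 -1.97  1.89] M [-0.344  0.639 -0.008] w 0.0138 g 18.0
lift 7.72 p [ 0.6568 -0.0752  0.183 ] F [-2.38 -2.   -5.16] M [-0.568  0.464  0.016] w 0.0138 g 18.0
lift 8.12 p [ 0.6568 -0.0752  0.1902] F [-4.14 -3.28 -4.99] M [-0.616  0.593  0.037] w 0.0138 g 18.0
lift 8.55 p [ 0.6569 -0.0752  0.1979] F [-4.27 -4.13 -4.31] M [-0.668  0.816  0.018] w 0.0139 g 18.0
```

```bash
cat >> h.py <<'E'
from cell import manip
def pr(t):
    s=manip.state();y=R.from_rotvec(s['tcp_rot']).as_matrix()[:,1];a=np.arctan2(y[1],y[0])
    print(t,round(s['clock'],2),'p',s['tool_pos'].round(4),'yaw %.3f'%a,'F',np.round(s['contact_force'],1),'M',np.round(s['moment'],2));return s
E
python3 - <<'E'
from h import *
C=np.array([.6565,-.0755]);z=.197
for a in(.3,.1,-.1,-.25,-.335):
    manip.move_linear([*C,z],rate=.1,rot=rot(a));manip.dwell(.05);s=pr('turn')
    if abs(s['moment'][2])>.2: break
else:
  manip.dwell(.2)
  while z<.217:
    z+=.0005+(.001 if z<.2 else 0);manip.move_linear([*C,z],rate=.02);manip.dwell(.05);s=pr('up')
    if s['contact_force'][2]<-10: break
E
```

```text
turn 8.9 p [ 0.6571 -0.0752  0.1982] yaw 0.303 F [-1.6 -1.2 -2.2] M [-0.34  0.34 -0.09]
turn 9.3 p [ 0.6575 -0.0751  0.1982] yaw 0.104 F [ 0.4 -0.4  0.1] M [-0.1   0.06 -0.04]
turn 9.7 p [ 0.6579 -0.0752  0.1982] yaw -0.096 F [3.1 0.5 1.6] M [ 0.09 -0.4  -0.11]
turn 10.05 p [ 0.6581 -0.0752  0.1982] yaw -0.245 F [5.  1.3 0.7] M [ 0.12 -0.65  0.  ]
turn 10.35 p [ 0.6583 -0.0753  0.1982] yaw -0.330 F [6.1 0.5 0.7] M [ 0.09 -0.7  -0.03]
up 10.85 p [ 0.6583 -0.0753  0.1987] yaw -0.330 F [ 8.   1.  -3.1] M [ 0.06 -0.97 -0.03]
up 11.15 p [ 0.6583 -0.0753  0.1998] yaw -0.330 F [ 8.4  0.8 -5.2] M [ 0.04 -1.1   0.01]
up 11.45 p [ 0.6583 -0.0753  0.2   ] yaw -0.330 F [ 8.6  0.5 -4.9] M [ 0.06 -1.11 -0.  ]
up 11.75 p [ 0.6583 -0.0753  0.2002] yaw -0.330 F [ 8.4  0.5 -6.4] M [-0.02 -1.19 -0.06]
up 12.05 p [ 0.6582 -0.0753  0.2006] yaw -0.330 F [ 9.9  0.3 -7.1] M [-0.02 -1.21  0.02]
up 12.35 p [ 0.6582 -0.0753  0.201 ] yaw -0.330 F [ 9.7  0.4 -7.1] M [-0.02 -1.29 -0.02]
up 12.65 p [ 0.6583 -0.0753  0.2036] yaw -0.330 F [4.5 1.7 1.2] M [ 0.07 -0.63 -0.05]
up 12.95 p [ 0.6583 -0.0753  0.2046] yaw -
[... 672 characters left out ...]
[ 0.6582 -0.0753  0.2067] yaw -0.330 F [ 8.2  1.  -4.5] M [ 0.08 -1.12 -0.02]
up 15.65 p [ 0.6582 -0.0753  0.2072] yaw -0.330 F [ 9.1 -0.1 -5.1] M [ 0.02 -1.16  0.  ]
up 15.95 p [ 0.6582 -0.0753  0.2077] yaw -0.330 F [ 8.6  0.5 -4.2] M [ 0.01 -1.12  0.01]
up 16.25 p [ 0.6582 -0.0753  0.208 ] yaw -0.330 F [ 9.  1. -5.] M [-0.   -1.15 -0.06]
up 16.55 p [ 0.6582 -0.0753  0.2081] yaw -0.330 F [10.3  0.7 -6.6] M [ 0.04 -1.29 -0.05]
up 16.85 p [ 0.6582 -0.0753  0.2082] yaw -0.330 F [10.2  0.5 -7.8] M [ 0.   -1.41 -0.  ]
up 17.15 p [ 0.6582 -0.0753  0.2083] yaw -0.330 F [11.1  0.7 -9.3] M [-0.02 -1.5   0.04]
up 17.45 p [ 0.6582 -0.0753  0.2084] yaw -0.330 F [ 12.2  -0.7 -10.7] M [ 0.02 -1.64  0.  ]
```

The bar stopped rising at z 0.208 and Fz rose steadily, so the button has probably caught at post height about 0.04. I'll ease off and check.

```bash
python3 - <<'E'
from h import *
from cell import cams
C=np.array([.6575,-.0752])
manip.move_linear([.6572,-.0752,.2088],rate=.02);manip.dwell(.1);pr('ease')
manip.move_linear([.6566,-.0752,.2080],rate=.02);manip.dwell(.1);pr('ease2')
c=cams.capture('scene');P=cloud(c)
K=c['intrinsics']
cr=c['image'][140:290,220:320];cv2.imwrite('pics/crop1.png',cv2.resize(cv2.convertScaleAbs(cr,alpha=1.6),None,fx=4,fy=4,interpolation=cv2.INTER_CUBIC))
E
```

```text
ease 17.8 p [ 0.6582 -0.0752  0.2079] yaw -0.330 F [ 6.4  0.6 -5.6] M [-0.11 -0.99 -0.04]
ease2 18.15 p [ 0.6582 -0.0753  0.2079] yaw -0.330 F [ 7.2 -0.  -3.6] M [-0.07 -1.05 -0.04]
```

View pics/crop1.png

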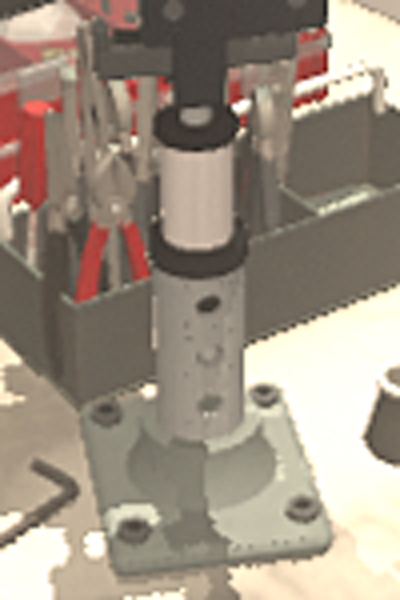

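The button's light nose now fills the middle hole at crop (209,355), and the top hole is dark. I'll wiggle gently to confirm it has seated, and centre it in its play.

```bash
python3 - <<'E'
from h import *
C=np.array([.6566,-.0752]);z=.208
for dz in(.0008,.0016,.0024,.0032,.004,.0048):
    manip.move_linear([*C,z-dz],rate=.02);manip.dwell(.1);s=pr('dn')
    if s['contact_force'][2]>7: break
z=z-dz+.0012
manip.move_linear([*C,z],rate=.02)
def tw(seq):
    for a in seq:
        manip.move_linear([*C,z],rate=.05,rot=rot(a));manip.dwell(.1);s=pr('tw')
        if abs(s['moment'][2])>.18: return a
    return None
e1=tw([-.30,-.27,-.24,-.21,-.18])
e2=tw([-.33,-.36,-.39,-.42,-.45,-.48])
print(e1,e2)
if e1 and e2: manip.move_linear([*C,z],rate=.05,rot=rot((e1+e2)/2));pr('mid')
E
```

```text
dn 18.55 p [ 0.6583 -0.0753  0.2077] yaw -0.330 F [ 6.9  1.5 -2.3] M [-0.06 -0.9   0.  ]
dn 18.9 p [ 0.6583 -0.0753  0.2072] yaw -0.330 F [ 6.  -0.5  0.1] M [-0.   -0.74 -0.01]
dn 19.25 p [ 0.6583 -0.0753  0.2066] yaw -0.330 F [ 6.3 -0.6 -0.1] M [-0.07 -0.73 -0.  ]
dn 19.6 p [ 0.6583 -0.0752  0.2059] yaw -0.330 F [5.2 0.1 1. ] M [ 0.01 -0.7   0.  ]
dn 19.95 p [ 0.6583 -0.0753  0.2051] yaw -0.330 F [5.8 0.1 0.8] M [-0.05 -0.71 -0.04]
dn 20.3 p [ 0.6583 -0.0753  0.2048] yaw -0.331 F [5.2 0.6 2.8] M [ 0.04 -0.68 -0.02]
tw 20.9 p [ 0.6582 -0.0753  0.2051] yaw -0.296 F [ 7.   0.3 -0.6] M [ 0.02 -0.82  0.04]
tw 21.25 p [ 0.6581 -0.0752  0.2051] yaw -0.266 F [6.9 0.4 1.1] M [ 0.02 -0.83  0.05]
tw 21.6 p [ 0.6581 -0.0752  0.2051] yaw -0.236 F [6.5 0.6 0.9] M [ 0.03 -0.79  0.08]
tw 21.95 p [ 0.658  -0.0752  0.2051] yaw -0.207 F [7.6 0.5 0.8] M [ 0.02 -0.83 -0.02]
tw 22.3 p [ 0.658  -0.0751  0.2052] yaw -0.177 F [6.  0.3 0.2] M [ 0.02 -0.8  -0.23]
tw 22.7 p [ 0.6582 -0.0753  0.2051] yaw -0.327 F [7.6 0.  0.1] M [-0.05 -0.87 -0.02]
tw 23.05 p [ 0.6583 -0.0753  0.2051] yaw -0.357 F [ 6.5  0.6 -0.5] M [ 0.02 -0.89 -0.  ]
tw 23.4 p [ 0.6583 -0.0753  0.2051] yaw -0.387 F [ 7.1  0.4 -0.4] M [-0.01 -0.91 -0.04]
tw 23.75 p [ 0.6584 -0.0753  0.2052] yaw -0.416 F [ 7.6 -0.2 -0.3] M [-0.06 -0.99  0.09]
tw 24.1 p [ 0.6584 -0.0754  0.2051] yaw -0.446 F [ 7.6 -0.5 -0.2] M [-0.12 -0.95  0.25]
-0.18 -0.45
mid 24.38 p [ 0.6582 -0.0753  0.2051] yaw -0.311 F [ 6.3 -0.1 -0.4] M [ 0.   -0.86  0.05]
```

The twist is stopped on both sides with centre about -0.31, and the vertical motion is stopped too, so the button is locked in the middle hole. Now I'll release and press.

```bash
python3 - <<'E'
from h import *
C=np.array([.6575,-.0752])
manip.set_gripper(.05);pr('open')
s=manip.state();p=s['tool_pos']
manip.move_linear([p[0],p[1],.265],rate=.1)
manip.set_gripper(0.0,force=20)
manip.move_linear([*C,.245],rate=.1);manip.dwell(.2);f0=pr('above')['contact_force'][2]
z=.241
while z>.222:
    manip.move_linear([*C,z],rate=.03);manip.dwell(.05);s=pr('press');f=s['contact_force'][2]-f0
    if f>10: break
    z-=.0015 if f<2 else .0006
manip.dwell(.5);pr('held')
manip.move_linear([*C,.30],rate=.1);pr('free')
from cell import cams
c=cams.capture('scene');cr=c['image'][140:290,220:320];cv2.imwrite('pics/crop2.png',cv2.resize(cv2.convertScaleAbs(cr,alpha=1.6),None,fx=4,fy=4,interpolation=cv2.INTER_CUBIC))
E
```

```text
open 25.07 p [ 0.6565 -0.0752  0.2044] yaw -0.315 F [-0.3  0.8  0.3] M [-0.06  0.1   0.04]
above 27.2 p [ 0.6578 -0.0752  0.2455] yaw -0.315 F [0.4 0.5 0.2] M [-0.04  0.1   0.01]
press 27.53 p [ 0.6574 -0.0752  0.2409] yaw -0.315 F [-0.6 -0.1  0.6] M [-0.05  0.07  0.01]
press 27.83 p [ 0.6575 -0.0752  0.2394] yaw -0.315 F [0.5 0.1 1.2] M [-0.06  0.04 -0.03]
press 28.13 p [ 0.6574 -0.0752  0.2379] yaw -0.315 F [1.  0.3 0.2] M [-0.02  0.13  0.02]
press 28.43 p [ 0.6574 -0.0752  0.2364] yaw -0.315 F [ 1.6 -0.5 -0.3] M [-0.14  0.09 -0.05]
press 28.73 p [ 0.6575 -0.0752  0.2349] yaw -0.315 F [-0.4  0.3  0.4] M [-0.04  0.08  0.03]
press 29.03 p [ 0.6577 -0.0752  0.2339] yaw -0.315 F [0.2 0.6 1.8] M [-0.07  0.06  0.02]
press 29.33 p [ 0.6578 -0.0752  0.2336] yaw -0.315 F [-2.8  1.   6.9] M [-0.01  0.38 -0.02]
press 29.63 p [ 0.6578 -0.0752  0.2336] yaw -0.315 F [-3.   0.5  8.2] M [ 0.09  0.58 -0.01]
press 29.93 p [ 0.6578 -0.0752  0.2335] yaw -0.315 F [-3.7  1.4 10.6] M [ 0.03  0.68 -0.02]
held 30.43 p [ 0.6578 -0.0752  0.2335] yaw -0.315 F [-3.3  1.3 10.2] M [-0.03  0.71  0.01]
free 31.27 p [ 0.6571 -0.0752  0.2992] yaw -0.315 F [ 0.7  0.2 -0.5] M [-0.05  0.07  0.01]
```

View pics/crop2.png

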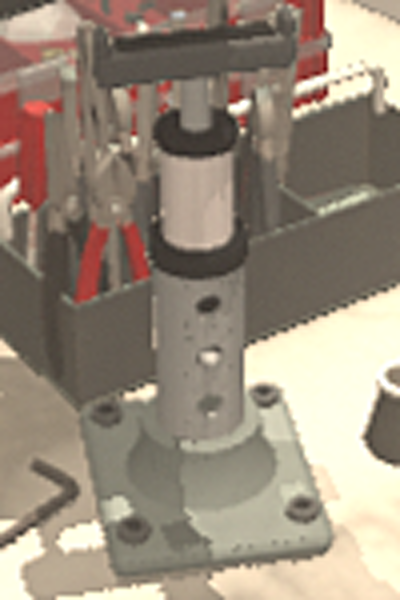

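The button's bright nose shows in the middle hole at crop (209,355). The bar carried 10 N without giving, the key and loupe haven't moved, and the arm is clear.

```bash
python3 -c "
from cell import order
print(order.close_job())"
```

```text
the job is handed in; nothing more can be done
None
```

The work rest is locked in its middle hole and the job is handed in at about 31 s: the button is out, the bar carried about 10 N on the strip without giving, it is left free, and the hex key and loupe look undisturbed; the hand-in returned no verdict.

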